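Lock the vial tray into its dock

TASK

Lock the sample tray into its dock: with the fingertips, push the stud of the slotted disc round until the slot lines up with the sliding bar, then push the bar by its upright end plate through the disc and the tray's staple until it is fully home, and leave it. Only push, gently: do not grip, lift or carry anything, and leave the tray, its vials and the other things on the bench where they are.

Things in the scene. Friction and masses are not known exactly. Their poses are not given: they have to be found in the camera images.
- dock: Fixed aluminium plate on the bench, 8 mm thick. Origin on the bench under the disc's axis; x = push direction (the bar's centre line is y = 0), y towards the tray, z up. Plate: x -225..115 mm, y -50..210 mm. A dark guide block bridges the bar at x -85..-55, y -21..21, top at 32 mm. On it only the stud, the bar's end plate, the cap jar and the tray with its vials rise above 33 mm.
- disc (a joint): Angle of the slotted disc, rad, growing anticlockwise from above. Slot in line with the bar at 0 or at pi: either will do. Starts at 0.6 to 2.54; end stops only at -0.7 and 3.84. Stiff (0.06 N m, 2 to 3 N at the stud), stays where left. Out of line, it blocks the bar; within about 0.1 rad the tapered bar and flared slot centre themselves.
- bar (a joint): How far the bar has slid along the dock's x, m: it starts at 0 to 0.006, clear of the disc, and is fully home, against a hard stop, at 0.120. Friction about 2.5 N, so 5 to 15 N is ample and a push above 25 N means it is blocked or home; it stays where it is left.
- disc_mid (a point): Centre of the top face of the disc (80 mm diameter, top face 30 mm above the bench, steel); its x axis runs along the slot, y towards the stud. The slot is a straight channel 18 mm wide and 16 mm deep, open at the top, right across the disc through its centre, with dark floor and flared mouths.
- stud_top (a point): Top centre of the round dark steel stud standing on the disc: 12 mm diameter, 30 mm tall, from 30 to 60 mm above the bench, 27 mm from the disc's axis, square to the slot (at joint disc = 0 on the dock's +y side, at pi on its -y side, at pi/2 on its -x side). Push it sideways to turn the disc.
- bar_tip (a point): Front end of the flat aluminium bar, at mid-height, 20 mm above the bench; its x axis points along the bar in the push direction. The bar is 14 mm wide and 10 mm tall, tapered to 8 mm wide over the last 8 mm, 163 mm long. At joint bar = 0 the tip is 50 mm before the disc's axis, fully home it is 70 mm past it.
- push_face (a point): Centre, 45 mm above the bench, of the back face of the upright plate at the bar's rear end (30 to 33 mm wide across the bar, 8 mm thick, from 15 to 62 mm above the bench); x axis along the push direction. Push this face along +x. Fully home, the plate's front touches the guide block.
- tray: Loose white tray, 200 (dock x) x 120 (y) x 36 mm, on the dock plate, about 0.9 kg, 13 capped vials, tops 59 mm above the bench, a paper card behind. Origin under its centre, at dock x 0, y 145, z 8 mm. Its steel staple reaches to the bar's line at dock x 52..62, y -17..85 mm, top 33 mm above the bench; the bar passes through its eye, 22 mm wide. Do not shift or lift.
- vial_a: Bystander: loose capped vial, 22.6 mm diameter, 46 mm tall, standing on the bench beside the dock; origin under its centre.
- vial_b: Bystander: a second such vial; origin under its centre.
- cap_jar: Bystander: small jar, 42 mm diameter, 48 mm tall, on the dock plate beside the bar's rear part; origin under its centre.
- beaker: Bystander: clear plastic beaker, 52 mm diameter, 60 mm tall, on the bench beyond the bar's front end; origin under its centre.
- reagent: Bystander: amber bottle, 68 mm diameter, 150 mm tall, to the robot's right; origin under its centre.
- tip_box: Bystander: grey box 120 x 85 x 55 mm, to the robot's left; origin under its centre.
- spatula: Bystander: narrow steel lab spatula, 165 mm long, up to 14 mm wide, 6 mm thick, lying on the bench to the robot's left; origin under its middle.

How it is judged:
By the outcome, as a careful person would: the job done as asked, in the order asked, and still so for the second after the job is handed in, with the robot touching nothing.
It also fails if it takes over 53 s, if anything falls off the work surface, if the arm or the gripper's body presses on something with over 40 N, if the wrist force passes 120 N, or if a joint passes its speed limit or range.

ROBOT

A 6-joint arm with a two-finger parallel gripper is mounted at the origin on the work surface. World frame = base frame: x ahead of the robot, y to its left, z up, the work surface at z = 0. Lengths are in mm, angles in degrees, forces in N, time in s.
With the tool pointing down it reaches from about 350 to 850 mm from the base axis. Payload 8.1 kg.
Tool frame: the origin (TCP) lies midway between the tips of the shut fingers; the grasp point (between the pads) lies 19 mm behind it; x points along the fingers, z is the direction in which the jaws open and shut, and the axes are right-handed (so a half turn about x gives the same grasp; the last joint's range is limited). The gripper opens to 85 mm and grips with 20 to 120 N. Pads are 22 mm wide; open, the fingers measure 114 mm over their backs; the gripper's body (76 mm by 85 mm) begins 54 mm behind the grasp point. The pads swing forward as they close: fully open they stand 13 mm farther back than shut.
Start: joints at [-78.862, 7.471, 85.268, -0, 87.261, -4.893], TCP at [165.718, -576.665, 202.892] pointing down, gripper open.
Joint ranges: [-169.43, 169.43], [-51.17, 129.36], [1.28, 143.12], [-76.62, 256.62], [0, 156.53], [-152.29, 152.29]. Speed limits (degrees/s): [136.94, 136.94, 159.86, 180, 180, 180].

INTERFACE

Orientations are given as [roll, pitch, yaw] about the fixed x, y, z axes, in that order (R = Rz(yaw) Ry(pitch) Rx(roll)).
In Python, from bench import r gives the robot as it stands. The module is installed in compiled form; this text tells all that it offers.
- The arm moves only by the tool servo_tool, never from a script. Its argument "commands" is a list that holds one entry, the list of rows, each a list of 7 numbers: the closure in counts, from 0 (fully open) to 255 (shut), then the shift along the tool's x, y, z in cm, then the turn, a rotation vector about the tool's x, y, z in degrees. A call has 1 to 8 rows; each row is the pose to reach, as a shift and turn from the pose commanded when the call began, along the tool's axes at that moment; what a row does not reach only later rows make up. A row lasts 1/10 s, in which the tool goes at most 50 mm and 8.59 degrees, less where a joint would pass 70% of its speed; a pose out of reach is approached as far as the arm can. A call with a gripper value outside its range is refused whole. The fingers move at their own pace and stop on an object; "force" is the grip in N (left out, the last holds). Time passes only in rows, so rows that repeat a pose let the fingers close. It gives the time, the measured TCP pose, the force and the opening at its end, in the units of the state.
- r.sense(): the state, without advancing time (a new reading comes with each control period).
- r.snapshot(name): name is "scene" or "top" or "wrist"; returns (picture, depth): 384x512x3 uint8, red, green, blue; 384x512 float32, mm along the optical axis (not along the pixel's ray), 0 where there is no reading.
- r.calibration(name): a dict with "fx", "fy", "cx", "cy" (pixels), "pose" (4x4, takes a point from camera to world coordinates). Camera axes: x right, y down, z forward; pixel columns grow to the right and rows downward; lengths in mm; the calibration is good to about 2 mm. A picture is of the moment at which its call begins: read the wrist's pose just before it. calibration takes no time and is no camera call; for the wrist camera it gives the pose at the moment of the call.
- r.hand_in(): hands the job in, once; it reports no verdict.
The state is a dict: "time": time; "joint_pos": joint angles; "qd": joint speeds; "joint_efforts": joint torques, N m; "tool_pos": TCP position; "tcp_rot": TCP orientation; "ft_force": force on the tool from outside, world axes, zero at the start; "wrist_torque": the same for the moment, N m; "finger_gap": finger opening in mm.
Only numpy, scipy, OpenCV 4.12 (cv2) and the standard library are available. Lean on these libraries where they do the work, as an engineer would, in place of code of your own. Each camera call takes 0.05 s, during which the arm holds its last target.

## Working session

There is one attempt and no reset: what is moved stays moved. The work goes in short steps, Python scripts to look and compute and a tool call to move; the robot and the scene stay as the last step left them, time stands still between calls to the robot, and variables do not carry over. Pictures are saved under pics/ and viewed, and the job is handed in when it is done.

Besides the shell and the picture viewer there is one more tool, called as name(argument=value, ...), one argument or row to a line, values as JSON. servo_tool: Moves the arm, as the interface text tells. Its arguments: {"type":"object","properties":{"commands":{"type":"array","items":{"type":"array","items":{"type":"array","items":{"type":"number"}}}},"force":{"type":"number"}},"required":["commands"]}

```bash
mkdir -p pics; cat > h.py <<'E'
from bench import r
import cv2, numpy as np
def snap(cam,name):
    c=r.calibration(cam); im,d=r.snapshot(cam)
    cv2.imwrite(f'pics/{name}.png',cv2.cvtColor(im,cv2.COLOR_RGB2BGR)); np.savez(f'pics/{name}.npz',im=im,d=d,**{k:np.array(c[k]) for k in c})
    return im,d,c
def load(name):
    z=np.load(f'pics/{name}.npz'); return z['im'],z['d'],{k:z[k] for k in('fx','fy','cx','cy','pose')}
def ray(c,u,v,z):
    P=np.array(c['pose']); d=P[:3,:3]@np.array([(u-c['cx'])/c['fx'],(v-c['cy'])/c['fy'],1]); o=P[:3,3]
    return o+d*(z-o[2])/d[2]
E
python3 - <<'E'
from h import *
print(r.sense())
for c in('top','scene'):
    im,d,k=snap(c,c+'0'); print(c,k)
    
E
```

```text
{'time': 0.0, 'joint_pos': array([-7.88599310e+01,  7.51607098e+00,  8.53316447e+01, -1.96341715e-04,
        8.72613829e+01, -4.89336717e+00]), 'qd': array([-0.09434721, -0.08520039, -0.0169371 , -0.05571042,  0.05426706,
       -0.07067899]), 'joint_efforts': array([ 6.48841160e-05, -5.69385087e+01, -5.00557208e+01,  2.27654499e-05,
        1.45245643e-02,  4.51850440e-06]), 'tool_pos': array([ 165.61544115, -576.04305271,  201.81178032]), 'tcp_rot': array([175.20961902,  89.89090117, 101.24306475]), 'ft_force': array([-1.19768568e-03, -1.27006967e+00,  5.00615324e-02]), 'wrist_torque': array([ 0.01657778,  0.01945062, -0.0044286 ]), 'finger_gap': 85.17789638730628}
top {'fx': 353.6747302641154, 'fy': 353.6747302641154, 'cx': 256.3812446669112, 'cy': 194.03752484894207, 'pose': array([[-6.01526977e-02, -9.73043096e-01,  2.22640485e-01,
         3.06147656e+02],
       [-9.98187292e-01,  5.90718018e-02, -1.15174449e-02,
        -1.54615796e+01],
       [-1.94480433e-03, -2.22929708e-01, -9.74832582e-01,
         1.20401829e+03],
       [ 0.00000000e+00,  0.00000000e+00,  0.00000000e+00,
         1.00000000e+00]])}
scene {'fx': 365.07560979440115, 'fy': 365.07560979440115, 'cx': 255.3017994126348, 'cy': 191.92478121090562, 'pose': array([[-7.02036380e-01,  5.13163801e-01, -4.93769010e-01,
         1.07625995e+03],
       [ 7.12121442e-01,  5.11017930e-01, -4.81397680e-01,
         4.98824926e+02],
       [ 5.28895417e-03, -6.89582184e-01, -7.24188124e-01,
         8.57379186e+02],
       [ 0.00000000e+00,  0.00000000e+00,  0.00000000e+00,
         1.00000000e+00]])}
```

View pics/top0.png

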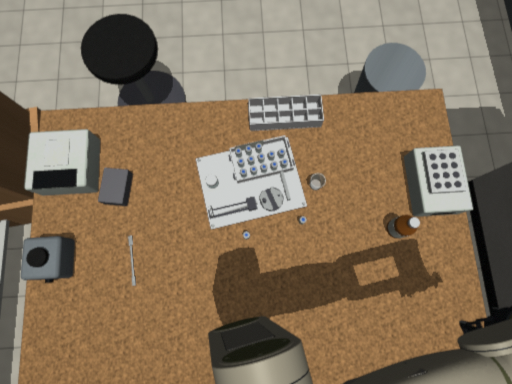

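View pics/scene0.png

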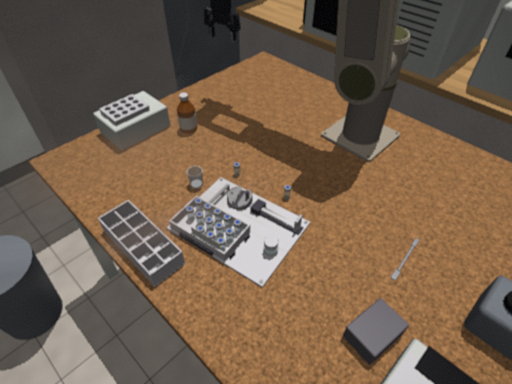

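```bash
python3 - <<'E'
from h import *
im,d,c=load('top0')
a=cv2.resize(im[130:300,170:400],None,fx=3.4,fy=3.4,interpolation=cv2.INTER_CUBIC)[:,:,::-1]
cv2.imwrite('pics/topz.png',a)
E
```

```text
(no output)
```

View pics/topz.png

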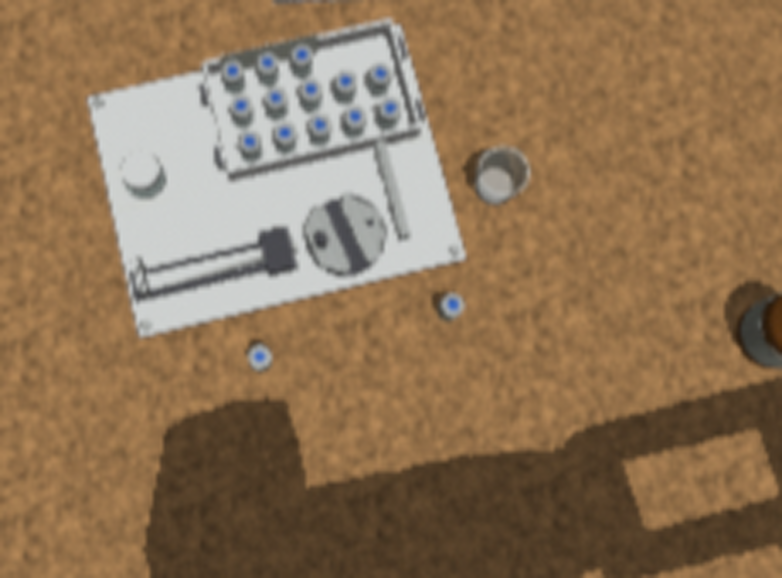

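The top view shows the dock at zoom corners (90,97), (390,20), (465,260) and (140,335). The disc centre is near (345,233), with the stud on its −x side. The bar and end plate are at the left, near (140,275).

```bash
cat >> h.py <<'E'
def fitdock(im,c,z=8,lo=140):
    hsv=cv2.cvtColor(im,cv2.COLOR_RGB2HSV)
    m=((hsv[...,1]<45)&(hsv[...,2]>lo)).astype('u1')*255
    m=cv2.morphologyEx(m,cv2.MORPH_CLOSE,np.ones((9,9)))
    return m
E
python3 - <<'E'
from h import *
im,d,c=load('top0')
crn=[(90,97),(390,20),(465,260),(140,335)]
obj=np.array([[-225,210],[115,210],[115,-50],[-225,-50]],float)
W=np.array([ray(c,170+u/3.4,130+v/3.4,8)[:2] for u,v in crn]);print(W)
A=obj-obj.mean(0);B=W-W.mean(0)
H=A.T@B;U,S,V=np.linalg.svd(H);R=(U@V).T
t=W.mean(0)-R@obj.mean(0);print('yaw',np.degrees(np.arctan2(R[1,0],R[0,0])),'t',t, 'res',W-(obj@R.T+t))
def w(u,v,z): 
    p=ray(c,170+u/3.4,130+v/3.4,z); return p[:2],R.T@(p[:2]-t)
print('disc',w(345,233,30)); print('stud',w(320,238,60)); print('vials',w(260,356,46),w(452,305,46)); print('plate',w(138,272,62)); print('jar',w(143,165,56)); print('beak',w(503,165,60))
print('bear',w(277,250,32))
E
```

```text
[[ 721.33572593  175.02224364]
 [ 787.72755451 -144.41790439]
 [ 525.00171547 -199.97193707]
 [ 468.72607331  130.78239259]]
yaw -79.21194299888228 t [557.40637495 -78.64837179] res [[-0.24444396 -6.65987655]
 [ 2.5073549   7.89091334]
 [-4.81364925  1.00278574]
 [ 2.55073831 -2.23382253]]
disc (array([555.56006743, -79.5261681 ]), array([ 0.51669691, -1.97797931]))
stud (array([545.69884601, -53.28591647]), array([-27.10558156,  -6.75335636]))
vials (array([436.29899573,  11.44692106]), array([-111.17143698, -102.10323548])) (array([ 474.49022412, -177.4209137 ]), array([ 81.50690474, -99.93861908]))
plate (array([522.47040511, 124.17240258]), array([-205.77537301,    3.64477286]))
jar (array([630.80244675, 116.59779835]), array([-178.05742147,  108.64439685]))
beak (array([ 608.13576572, -238.06873348]), array([166.09816489,  19.99305955]))
bear (array([541.98951762, -10.76841133]), array([-69.56594388,  -2.43884688]))
```

```bash
python3 - <<'E'
from h import *
from scipy.spatial.transform import Rotation as Ro
s=r.sense(); R=Ro.from_euler('xyz',s['tcp_rot'],degrees=True).as_matrix()
print(R.round(3)); c=r.calibration('wrist'); P=c['pose']; print('cam in tool',(R.T@(P[:3,3]-s['tool_pos'])).round(1)); print((R.T@P[:3,:3]).round(3),c['fx'])
D=np.array([560,-60,330])-s['tool_pos']; print('shift tool',R.T@D)
# yaw needed so tool z along dock x (-79.2deg)
zt=R[:,2]; print('jaw dir deg',np.degrees(np.arctan2(zt[1],zt[0])))
E
```

```text
[[-0.     0.961  0.276]
 [ 0.002  0.276 -0.961]
 [-1.     0.    -0.002]]
cam in tool [-1.72e+02  6.75e+01  1.00e-01]
[[-0.001 -0.272  0.962]
 [ 0.    -0.962 -0.272]
 [ 1.     0.     0.001]] 274.2772509783222
shift tool [-127.3309691   521.60983439 -387.31936671]
jaw dir deg -73.9661304610183
```

servo_tool(
  commands=[
    [[255,0,5,-4.2,0,0,0],[255,0,9,-7.5,0,0,0],[255,0,13,-11,1,0,0],[255,0,17,-14,2,0,0],[255,0,21,-17.3,3,0,0],[255,0,25,-20.6,4,0,0],[255,0,29,-24,5.2,0,0],[255,0,32,-26.5,5.2,0,0]],
  ],
)

```text
time: 0.9
tool_pos: [391.9, -244.5, 202.6]
tcp_rot: [-138.6, 90.0, 142.2]
ft_force: [1.0, -0.4, -0.4]
finger_gap: 0.2
```

```bash
cat >> h.py <<'E'
from scipy.spatial.transform import Rotation as Ro
def to(target,yawz,pt=False):
    s=r.sense(); R=Ro.from_euler('xyz',s['tcp_rot'],degrees=True).as_matrix()
    zt=R[:,2]
    a=np.radians(yawz); Z=np.array([np.cos(a),np.sin(a),0]); X=np.array([0,0,-1.]); Rt=np.c_[X,np.cross(Z,X),Z]
    print('t',s['time'],'pos',s['tool_pos'].round(1),'jaw',np.degrees(np.arctan2(zt[1],zt[0])).round(2),'F',s['ft_force'].round(1),'gap',s['finger_gap'])
    print('shift cm',(R.T@(np.array(target)-s['tool_pos'])/10).round(2),'turn',Ro.from_matrix(R.T@Rt).as_rotvec(degrees=True).round(2))
E
python3 -c "
from h import *
to([538,-32,200],-79.2)"
```

```text
t 0.9 pos [ 391.9 -244.5  202.6] jaw -79.23 F [ 1.  -0.4 -0.4] gap 0.18396954180656913
shift cm [  0.27  18.32 -18.14] turn [-0.03 -0.    0.  ]
```

servo_tool(
  commands=[
    [[255,0,3.5,-3.5,0,0,0],[255,0,7,-7,0,0,0],[255,0,10.5,-10.5,0,0,0],[255,0,14,-14,0,0,0],[255,0,17,-17,0,0,0],[255,0,17.5,-17.3,0,0,0],[255,0,17.5,-17.3,0,0,0]],
  ],
)

```text
time: 1.6
tool_pos: [530.8, -42.6, 202.2]
tcp_rot: [-102.3, 89.9, 178.7]
ft_force: [-0.2, -0.8, 0.3]
finger_gap: -0.1
```

```bash
python3 -c "
from h import *
to([538,-32,200],-79.2)
im,d,c=snap('wrist','w1')
cv2.imwrite('pics/w1z.png',cv2.resize(im,None,fx=1.5,fy=1.5,interpolation=cv2.INTER_CUBIC)[:,:,::-1])
"
```

```text
t 1.6 pos [530.8 -42.6 202.2] jaw -79.01 F [-0.2 -0.8  0.3] gap -0.12908206876382908
shift cm [ 0.22  0.91 -0.9 ] turn [ 0.19 -0.02  0.08]
```

View pics/w1z.png

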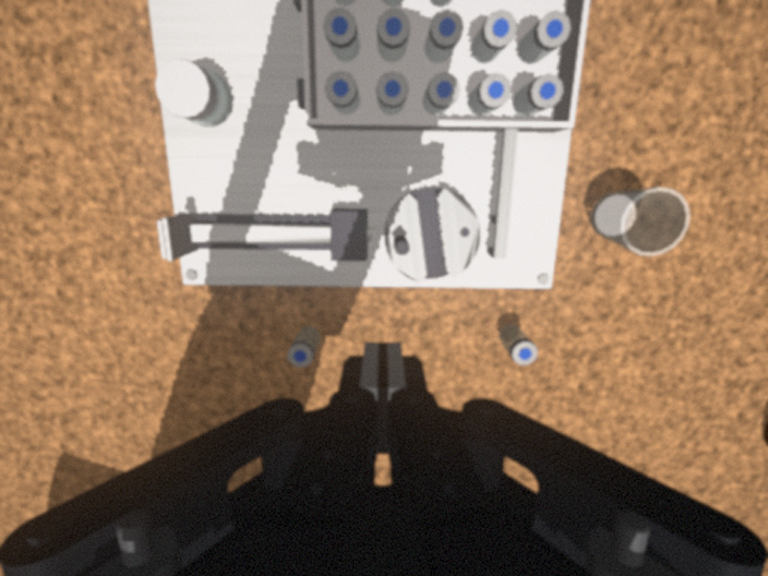

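```bash
python3 -c "
from h import *
im,d,c=load('w1')
cv2.imwrite('pics/w1d.png',cv2.resize(im[110:200,240:350],None,fx=7,fy=6.5,interpolation=cv2.INTER_CUBIC)[:,:,::-1])
cv2.imwrite('pics/w1b.png',cv2.resize(im[120:210,90:250],None,fx=5,fy=5,interpolation=cv2.INTER_CUBIC)[:,:,::-1])
"
```

```text
(no output)
```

View pics/w1d.png

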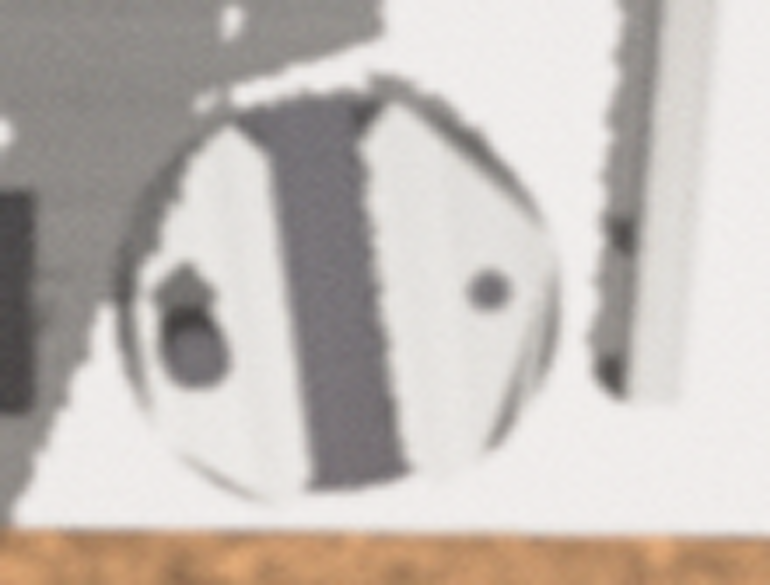

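View pics/w1b.png

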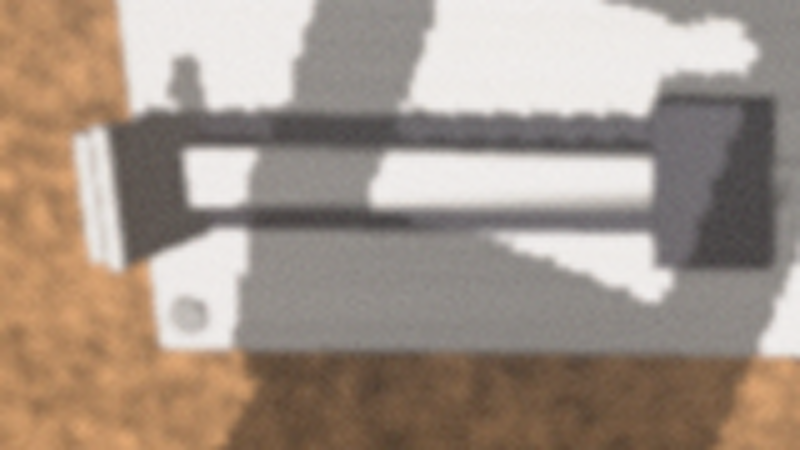

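```bash
cat > m.py <<'E'
from h import *
im,d,c=load('w1')
D=lambda u,v:(240+(u+.5)/7-.5,110+(v+.5)/6.5-.5); B=lambda u,v:(90+(u+.5)/5-.5,120+(v+.5)/5-.5); Z=lambda u,v:((u+.5)/1.5-.5,(v+.5)/1.5-.5)
q=lambda p,z: ray(c,*p,z)[:2]
bl,br=q(B(160,348),8),q(Z(551,289),8)
print('plate bottom',bl,br,np.linalg.norm(br-bl),'yaw',np.degrees(np.arctan2(*(br-bl)[::-1])))
ux=(br-bl)/np.linalg.norm(br-bl); uy=np.array([-ux[1],ux[0]])
o=(bl+br)/2+55*ux+50*uy; print('origin from edge',o)
L=lambda p:np.array([(p-o)@ux,(p-o)@uy]).round(1)
for n,p,z in [('disc',D(337,295),30),('slotTL',D(278,200),30),('slotBL',D(312,480),30),('slotTR',D(370,200),30),('slotBR',D(403,460),30),('stud',D(195,360),60),('hole',D(490,290),30),('guideL T',B(655,96),32),('guide RB',B(772,265),32),('guideLB',B(655,268),32),('pl back t',B(75,135),62),('pl back b',B(95,265),62),('pl fr t',B(108,128),62),('pl fr b',B(125,270),62),('staple bl',D(630,400),33),('staple br',D(680,402),33)]:
    w=q(p,z); print(n,w.round(1),L(w))
print(d[165,268],d[158,288])
E
python3 m.py
```

```text
plate bottom [467.75996746 131.94855985] [ 527.87203415 -202.07293974] 339.3874227999863 yaw -79.7979873984405
origin from edge [556.76703229 -80.33664065]
disc [559.9 -79.3] [-0.4  3.3]
slotTL [575.5 -65.1] [-11.7  21.1]
slotBL [523.3 -83. ] [ -3.3 -33.4]
slotTR [578.6 -81. ] [ 4.5 21.3]
slotBR [530.4 -98.5] [ 13.2 -29.1]
stud [547.4 -54.6] [-27.   -4.6]
hole [ 566.1 -106. ] [26.9  4.6]
guideL T [563.7   6.1] [-83.9  22.1]
guide RB [527.8 -29.6] [-55.1 -19.6]
guideLB [521.3  -0.6] [-84.7 -20.8]
pl back t [533.2 129.9] [-211.1   14. ]
pl back b [504. 124.] [-210.5  -15.7]
pl fr t [536.2 122.7] [-203.4   15.7]
pl fr b [504.1 117.2] [-203.7  -16.8]
staple bl [ 550.4 -135.3] [ 53. -16.]
staple br [ 551.8 -144.3] [ 62.  -16.2]
315.8689 359.31998
```

The wrist view shows the slotted disc centred at about (288,155) and the stud top at (268,165). The guide and staple positions agree with the description to 1–2 mm. I take the dock origin as (556.8, −80.3) with yaw −79.8°, and the disc at about 1.74 rad. I'll turn it to pi.

```bash
cat >> h.py <<'E'
O=np.array([556.8,-80.3]); YA=-79.8
_a=np.radians(YA); RD=np.array([[np.cos(_a),-np.sin(_a)],[np.sin(_a),np.cos(_a)]])
def dk(x,y,z):
    s=r.sense(); print('now dock',(RD.T@(s['tool_pos'][:2]-O)).round(1),'Fdock',(RD.T@s['ft_force'][:2]).round(1))
    to([*(O+RD@[x,y]),z],YA)
E
python3 -c "
from h import *
dk(-26,32,100)"
```

```text
now dock [-40.7 -19.5] Fdock [ 0.5 -0. ]
t 1.65 pos [530.4 -43.7 202.3] jaw -79.1 F [ 0.  -0.5  0.6] gap -0.15972127714160306
shift cm [10.22  5.15  1.54] turn [0.7  0.   0.08]
```

servo_tool(
  commands=[
    [[255,3,2.5,0.7,0.7,0,0],[255,6,5.1,1.5,0.7,0,0],[255,10.2,5.1,1.5,0.7,0,0],[255,10.2,5.1,1.5,0.7,0,0],[255,10.2,5.1,1.5,0.7,0,0],[255,10.2,5.1,1.5,0.7,0,0]],
  ],
)

```text
time: 2.25
tool_pos: [584.7, -49.9, 103.7]
tcp_rot: [67.9, 89.8, -12.0]
ft_force: [1.0, -0.1, 0.4]
finger_gap: -0.2
```

```bash
python3 -c "
from h import *
dk(-26,30,39)
snap('wrist','w2')"
```

```text
now dock [-25.   32.9] Fdock [0.3 0.9]
t 2.25 pos [584.7 -49.9 103.7] jaw -79.93 F [ 1.  -0.1  0.4] gap -0.22174154901831783
shift cm [ 6.47 -0.31 -0.11] turn [-0.13  0.07 -0.18]
```

View pics/w2.png

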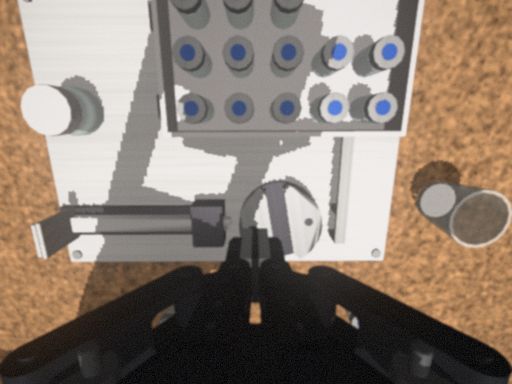

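The fingertips at about (257,230) appear beside the disc on its tray side, as intended, with the stud hidden behind them. Next I go down.

servo_tool(
  commands=[
    [[255,3,-0.2,-0.1,0,0,0],[255,5,-0.2,-0.1,0,0,0],[255,6.4,-0.2,-0.1,0,0,0],[255,6.4,-0.2,-0.1,0,0,0],[255,6.4,-0.2,-0.1,0,0,0]],
  ],
)

```text
time: 2.8
tool_pos: [582.4, -48.3, 38.3]
tcp_rot: [70.6, 89.9, -9.2]
ft_force: [0.2, 0.0, 0.7]
finger_gap: -0.2
```

```bash
python3 -c "
from h import *
dk(-26,-2,39)"
```

```text
now dock [-26.9  30.8] Fdock [0.  0.2]
t 2.8 pos [582.4 -48.3  38.3] jaw -79.87 F [0.2 0.  0.7] gap -0.1591006315594895
shift cm [-0.07 -3.28  0.1 ] turn [-0.07  0.03 -0.09]
```

Pushing gently in −y, from 31 to about −2.

servo_tool(
  commands=[
    [[255,0,-0.5,0.1,0,0,0],[255,0,-1.0,0.1,0,0,0],[255,0,-1.4,0.1,0,0,0],[255,0,-1.7,0.1,0,0,0],[255,0,-1.9,0.1,0,0,0]],
  ],
)

```text
time: 3.3
tool_pos: [562.7, -52.6, 37.1]
tcp_rot: [76.4, 90.0, -3.5]
ft_force: [0.5, 1.1, -0.3]
finger_gap: 0.2
```

servo_tool(
  commands=[
    [[255,0,-0.3,0.1,0,0,0],[255,0,-0.6,0.1,0,0,0],[255,0,-0.9,0.1,0,0,0],[255,0,-1.2,0.1,0,0,0]],
  ],
)

```text
time: 3.7
tool_pos: [551.1, -55.6, 36.8]
tcp_rot: [-113.1, 90.0, 167.0]
ft_force: [0.1, -0.9, -0.0]
finger_gap: 0.0
```

```bash
python3 -c "
from h import *
dk(-26,-2,39)
im,d,c=snap('top','t2');cv2.imwrite('pics/t2z.png',cv2.resize(im[170:230,200:320],None,fx=6,fy=6,interpolation=2)[:,:,::-1])
im,d,c=snap('scene','s2');cv2.imwrite('pics/s2z.png',cv2.resize(im[150:270,170:330],None,fx=5,fy=5,interpolation=2)[:,:,::-1])"
```

```text
now dock [-25.3  -1.2] Fdock [ 0.9 -0. ]
t 3.7 pos [551.1 -55.6  36.8] jaw -79.87 F [ 0.1 -0.9 -0. ] gap 0.018350282849585765
shift cm [-0.22 -0.08 -0.07] turn [-0.07 -0.    0.01]
```

View pics/s2z.png

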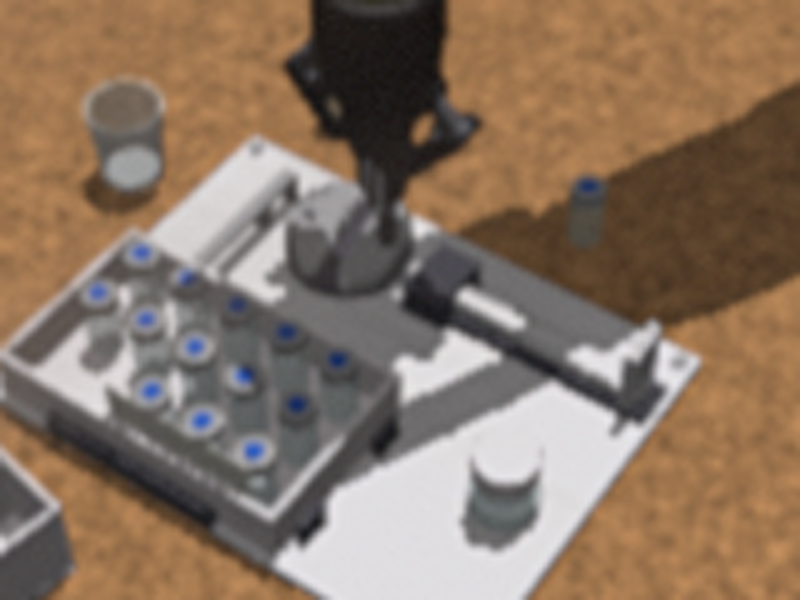

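View pics/t2z.png

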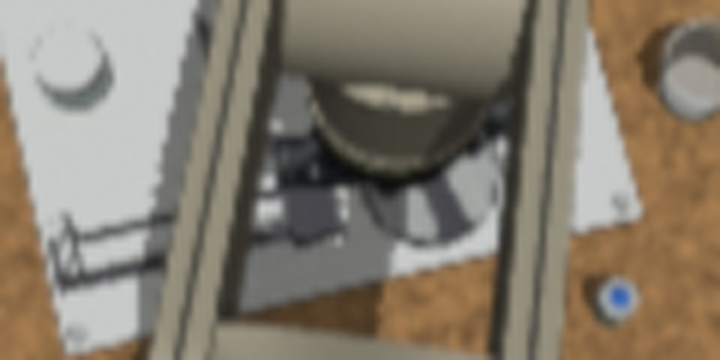

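The slot has turned only part of the way, roughly 0.3 rad, because the fingers are narrower than I assumed. I'll push further.

servo_tool(
  commands=[
    [[255,-0.2,-0.3,0,0,0,0],[255,-0.2,-0.6,0,0,0,0],[255,-0.2,-0.8,0.1,0,0,0]],
  ],
)

```text
time: 4.1
tool_pos: [543.5, -58.0, 39.0]
tcp_rot: [94.3, 90.0, 14.5]
ft_force: [-0.0, -0.9, 0.0]
finger_gap: 0.0
```

```bash
python3 -c "
from h import *
dk(-26,10,100)"
```

```text
now dock [-24.3  -9.2] Fdock [ 0.9 -0.2]
t 4.1 pos [543.5 -58.   39. ] jaw -79.86 F [-0.  -0.9  0. ] gap 0.04049505640805917
shift cm [-6.1   1.92 -0.17] turn [-0.06 -0.   -0.01]
```

servo_tool(
  commands=[
    [[255,0,1,0,0,0,0],[255,-2.5,2,-1,0,0,0],[255,-5,1,-2,0,0,0],[255,-7,-1,-4,0,0,0],[255,-9,-2.5,-5,0,0,0],[255,-11,-2.5,-5,0,0,0],[255,-11,-2.5,-5,0,0,0]],
  ],
)

```text
time: 4.8
tool_pos: [512.9, -13.0, 152.6]
tcp_rot: [73.7, 89.6, -6.1]
ft_force: [1.0, -1.0, 0.6]
finger_gap: -0.1
```

```bash
python3 -c "
from h import *
dk(-45,-25,100)
im,d,c=snap('wrist','w3');cv2.imwrite('pics/w3z.png',cv2.resize(im,None,fx=1.5,fy=1.5,interpolation=2)[:,:,::-1])"
```

```text
now dock [-74.  -31.3] Fdock [1.1 0.8]
t 4.8 pos [512.9 -13.  152.6] jaw -79.84 F [ 1.  -1.   0.6] gap -0.07424825798890114
shift cm [5.27 0.6  2.89] turn [-0.03  0.1  -0.35]
```

View pics/w3z.png

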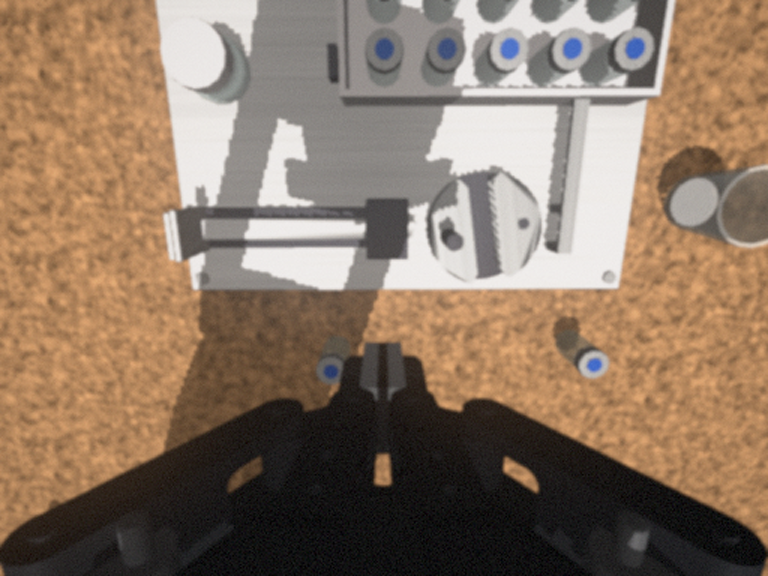

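```bash
python3 -c "
from h import *
im,d,c=load('w3')
q=lambda u,v,z:(RD.T@(ray(c,(u+.5)/1.5-.5,(v+.5)/1.5-.5,z)[:2]-O)).round(1)
print('stud',q(453,241,60),q(446,230,30),'disc',q(485,224,30),'hole',q(523,223,30))
print('tip',q(382,345,152.6),q(382,355,152.6),'vials',q(330,371,46),q(594,364,46))
for v in range(225,330,6): print(v,d[v,255],end=' ')
print(d[161,302],d[150,320])
im,d,c=load('s2')
cv2.imwrite('pics/s2y.png',cv2.resize(im[160:215,220:265],None,fx=12,fy=12,interpolation=2)[:,:,::-1])
"
```

```text
stud [-27.8  -3.8] [-27.9  -0.3] disc [-0.3  3.9] hole [26.7  4.6]
tip [-73.8 -37.2] [-73.8 -42.1] vials [-112.3 -102.7] [ 83.2 -97.3]
225 345.67352 231 144.25404 237 136.33347 243 131.35542 249 123.9782 255 119.122955 261 116.92606 267 117.684044 273 118.18079 279 120.025536 285 120.02216 291 120.709564 297 121.996025 303 376.25797 309 379.85178 315 382.11395 321 384.25284 327 78.006645 265.34348 306.77634
```

View pics/s2y.png

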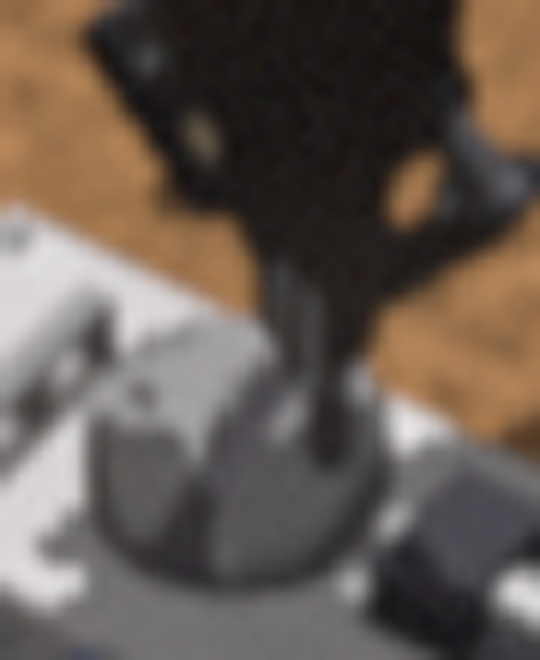

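The disc has not moved. The image suggests the fingers end short of the reported TCP, so I'll measure the gripper from the wrist depth.

```bash
python3 -c "
from h import *
for n in ['w1','w3']:
    im,d,c=load(n)
    v,u=np.mgrid[0:384,0:512]; z=d
    m=(d>0)&(d<200)
    p=np.c_[(u[m]-c['cx'])/c['fx']*z[m],(v[m]-c['cy'])/c['fy']*z[m],z[m]]
    M=np.array([[-.001,-.272,.962],[0,-.962,-.272],[1,0,.001]])
    t=p@M.T+[-172,67.5,0]
    i=np.argsort(-t[:,0]); print(n,'maxx',t[i[:12]].round(1))
    for lo in range(-80,20,8):
        s=t[(t[:,0]>=lo)&(t[:,0]<lo+8)]
        if len(s): print(lo,len(s),s.min(0).round(0),s.max(0).round(0))
    print(r.sense()['finger_gap'], d[223:236,252:262:3].round(0))
    for col in (240,248,256,264):print(col,d[225:235,col].round(0))
"
```

```text
w1 maxx [[-32.9   9.3  -5.2]
 [-33.6   9.6  -5.7]
 [-33.6   9.6   1.9]
 [-33.6   9.6   2.4]
 [-33.6   9.6   0.8]
 [-33.7   9.6   1.4]
 [-33.7   9.6  -1.4]
 [-34.1   9.8   3.5]
 [-34.2   9.8  -4.1]
 [-34.2   9.8  -0.8]
 [-34.2   9.8  -6.2]
 [-34.2   9.8  -4.6]]
-80 1679 [-80. -13. -33.] [-72.  13.  33.]
-72 648 [-72. -13. -20.] [-64.  12.  21.]
-64 354 [-64.   5. -14.] [-56.  11.  13.]
-56 414 [-56.   5. -14.] [-48.  10.  14.]
-48 341 [-48.   5. -14.] [-40.  11.  13.]
-40 183 [-40.   5. -13.] [-33.  10.  13.]
0.046437727275139305 [[401. 399. 399. 399.]
 [401. 401. 401. 400.]
 [399. 401. 400. 400.]
 [400. 401. 401. 401.]
 [401. 403. 402. 401.]
 [149. 148. 149. 148.]
 [146. 148. 147. 146.]
 [147. 145. 145. 146.]
 [143. 146. 143. 144.]
 [143. 145. 143. 144.]
 [142. 142. 143. 141.]
 [141. 140. 142. 141.]
 [139. 139. 139. 138.]]
240 [399. 401. 402. 402. 402. 402. 403. 404. 404. 405.]
248 [399. 400. 401. 148. 146. 147. 145. 144. 142. 140.]
256 [400. 402. 401. 149. 147. 147. 144. 143. 142. 141.]
264 [401. 399. 402. 148. 148. 145. 145. 144. 142. 141.]
w3 maxx [[-32.5   9.1  -3.6]
 [-33.1   9.
[... 317 characters left out ...]
.   5. -14.] [-56.  11.  14.]
-56 410 [-56.   5. -14.] [-48.  10.  14.]
-48 348 [-48.   5. -14.] [-40.  11.  14.]
-40 179 [-40.   5. -13.] [-33.  10.  12.]
0.046437727275139305 [[346. 346. 345. 347.]
 [346. 347. 347. 347.]
 [346. 346. 347. 345.]
 [348. 346. 346. 348.]
 [348. 348. 347. 347.]
 [149. 150. 148. 148.]
 [147. 146. 148. 147.]
 [145. 146. 146. 146.]
 [145. 144. 144. 145.]
 [142. 142. 143. 144.]
 [142. 141. 141. 143.]
 [141. 142. 141. 140.]
 [139. 139. 140. 140.]]
240 [347. 347. 347. 348. 348. 347. 349. 348. 349. 348.]
248 [346. 347. 349. 150. 147. 147. 144. 142. 142. 141.]
256 [345. 347. 347. 149. 148. 145. 145. 143. 140. 142.]
264 [347. 347. 347. 148. 148. 146. 144. 143. 143. 140.]
```

```bash
python3 -c "
from h import *
im,d,c=load('s2')
P=np.linalg.inv(c['pose'])
def pr(x,y,z):
    w=np.r_[O+RD@[x,y],z,1]; k=P@w; return (c['fx']*k[0]/k[2]+c['cx']).round(1),(c['fy']*k[1]/k[2]+c['cy']).round(1),k[2].round(0)
for n,p in dict(tcp=(-25,-1,37),tip33=(-25,-1,70),studtop=(-27,-4.6,60),studbase=(-27,-4.6,30)).items():
    a=pr(*p); print(n,a,'s2y',(a[0]-220)*12,(a[1]-160)*12, d[int(a[1]),int(a[0])])
dk(-26,28,45+34)
"
```

```text
tcp (np.float64(245.2), np.float64(196.1), np.float64(1120.0)) s2y 302.39999999999986 433.19999999999993 1130.4387
tip33 (np.float64(245.1), np.float64(188.6), np.float64(1096.0)) s2y 301.19999999999993 343.19999999999993 1080.5641
studtop (np.float64(246.4), np.float64(190.5), np.float64(1105.0)) s2y 316.80000000000007 366.0 1083.8699
studbase (np.float64(246.5), np.float64(197.2), np.float64(1127.0)) s2y 318.0 446.39999999999986 1116.9011
now dock [-74. -32.] Fdock [-0.3  0.3]
t 4.85 pos [512.2 -13.1 150.8] jaw -79.85 F [ 0.3  0.4 -0.2] gap 0.046437727275139305
shift cm [7.21 5.98 4.79] turn [-0.05  0.07 -0.23]
```

Both the wrist depth and the scene view show that the real fingertips end about 33 mm behind the reported TCP. My first push therefore passed above the stud, and nothing was touched. I'll redo it with that offset.

servo_tool(
  commands=[
    [[255,0,2.5,2,0,0,0],[255,2,5,4,0,0,0],[255,5,6,4.8,0,0,0],[255,8,6,4.8,0,0,0],[255,11,6,4.8,0,0,0],[255,12,6,4.8,0,0,0],[255,12,6,4.8,0,0,0]],
  ],
)

```text
time: 5.55
tool_pos: [575.6, -49.5, 25.8]
tcp_rot: [-110.5, 89.7, 169.6]
ft_force: [-0.7, -0.4, 0.4]
finger_gap: -0.1
```

```bash
python3 -c "
from h import *
dk(-26,28,12)
snap('wrist','w4')"
```

```text
now dock [-27.   23.9] Fdock [ 0.3 -0.8]
t 5.55 pos [575.6 -49.5  25.8] jaw -79.88 F [-0.7 -0.4  0.4] gap -0.10164672428302202
shift cm [1.38 0.41 0.1 ] turn [-0.08 -0.11  0.29]
```

View pics/w4.png

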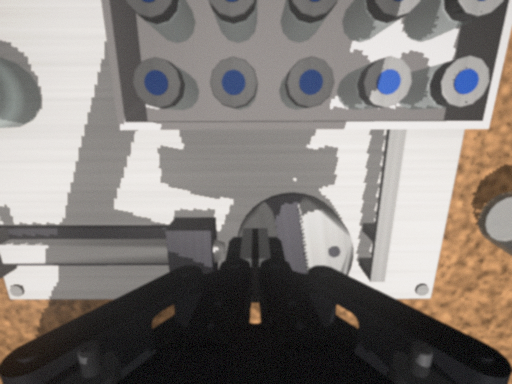

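The fingertips at (255,232) sit above the disc's left half, just short of the tray wall side, so I'm going down the last part.

servo_tool(
  commands=[
    [[255,0,0.5,0,0,0,0],[255,0.7,0.5,0,0,0,0],[255,1.4,0.5,0,0,0,0],[255,1.4,0.5,0,0,0,0]],
  ],
)

```text
time: 6.0
tool_pos: [582.0, -48.8, 14.0]
tcp_rot: [-109.2, 89.9, 170.9]
ft_force: [-0.8, -0.1, -0.5]
finger_gap: 0.2
```

servo_tool(
  commands=[
    [[255,0,-0.4,0.1,0,0,0],[255,0,-0.8,0.1,0,0,0],[255,0,-1.2,0.1,0,0,0],[255,0,-1.6,0.1,0,0,0],[255,0,-1.9,0.1,0,0,0]],
  ],
)

```text
time: 6.5
tool_pos: [564.3, -53.4, 15.2]
tcp_rot: [83.6, 89.9, 3.7]
ft_force: [2.7, -0.5, -2.8]
finger_gap: -0.1
```

```bash
python3 -c "
from h import *
dk(-25,-4,12)"
```

```text
now dock [-25.2  12.2] Fdock [0.9 2.5]
t 6.5 pos [564.3 -53.4  15.2] jaw -79.88 F [ 2.7 -0.5 -2.8] gap -0.07013528557913425
shift cm [ 0.32 -1.62  0.02] turn [-0.08  0.01 -0.07]
```

Contact is made, with about 2.5 N at y = 12 as predicted. Continuing the push.

servo_tool(
  commands=[
    [[255,0.1,-0.3,0,0,0,0],[255,0.2,-0.6,0,0,0,0],[255,0.2,-0.9,0,0,0,0],[255,0.2,-1.2,0,0,0,0],[255,0.2,-1.5,0,0,0,0],[255,0.2,-1.6,0,0,0,0]],
  ],
)

```text
time: 7.1
tool_pos: [550.9, -57.7, 14.2]
tcp_rot: [55.8, 89.6, -24.0]
ft_force: [12.7, -6.6, -2.5]
finger_gap: 0.1
```

```bash
python3 -c "
from h import *
dk(-50,-4,12)
snap('wrist','w5')
im,d,c=snap('scene','s5');cv2.imwrite('pics/s5y.png',cv2.resize(im[160:215,220:265],None,fx=12,fy=10,interpolation=2)[:,:,::-1])"
```

```text
now dock [-23.3  -1.8] Fdock [ 8.7 11.3]
t 7.1 pos [550.9 -57.7  14.2] jaw -79.88 F [12.7 -6.6 -2.5] gap 0.1491959262941408
shift cm [ 0.21 -0.22 -2.67] turn [-0.08  0.2  -0.29]
```

View pics/w5.png

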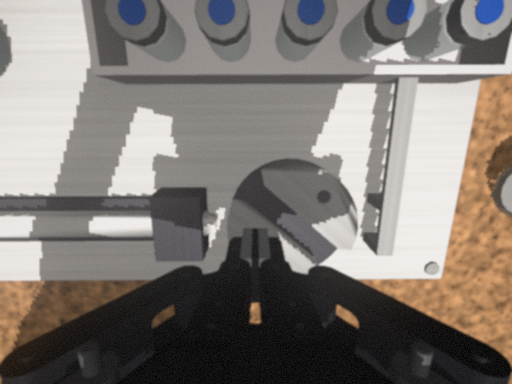

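View pics/s5y.png

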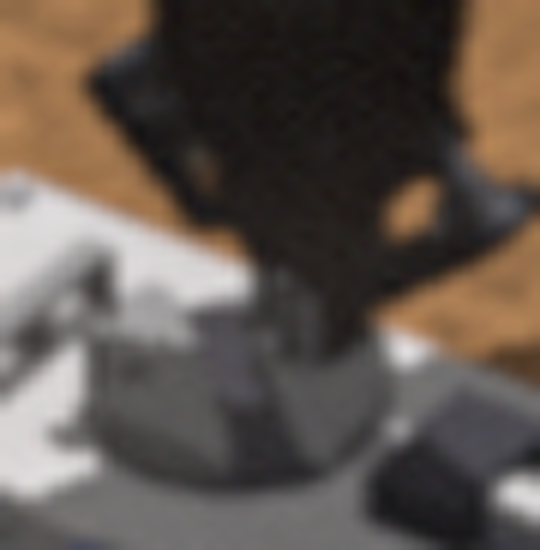

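The disc has turned to about 45° from line, in the right direction. Contact force was 14 N, so I'll back off, go round behind the stud and push +x.

servo_tool(
  commands=[
    [[255,0.2,1,0,0,0,0],[255,0.2,1.4,-1.2,0,0,0],[255,0.2,1.4,-2.5,0,0,0],[255,0.2,0,-2.7,0,0,0],[255,0.2,-1.3,-2.7,0,0,0],[255,0.2,-2.2,-2.7,0,0,0],[255,0.2,-2.2,-2.7,0,0,0]],
  ],
)

```text
time: 7.9
tool_pos: [520.3, -32.6, 10.3]
tcp_rot: [-110.9, 89.9, 169.3]
ft_force: [0.2, -1.4, 0.7]
finger_gap: -0.0
```

```bash
python3 -c "
from h import *
dk(-30,-26,12)
im,d,c=snap('wrist','w6');cv2.imwrite('pics/w6z.png',cv2.resize(im[100:330,130:430],None,fx=2.5,fy=2.5,interpolation=2)[:,:,::-1])"
```

```text
now dock [-53.4 -27.4] Fdock [ 1.4 -0.1]
t 7.9 pos [520.3 -32.6  10.3] jaw -79.84 F [ 0.2 -1.4  0.7] gap -0.011756254183858875
shift cm [-0.17  0.14  2.34] turn [-0.04 -0.04  0.1 ]
```

View pics/w6z.png

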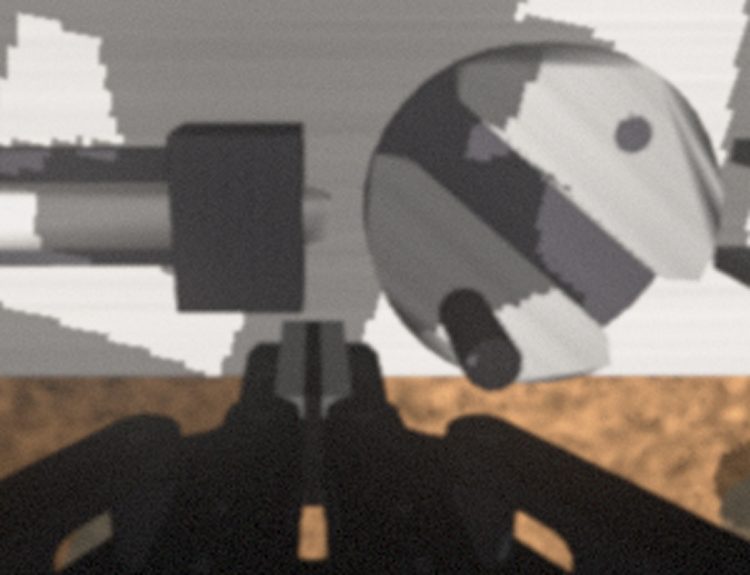

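```bash
python3 -c "
from h import *
im,d,c=load('w6')
q=lambda u,v,z:(RD.T@(ray(c,(u+.5)/2.5-.5+130,(v+.5)/2.5-.5+100,z)[:2]-O))
for n,a in dict(stud=(495,362,60),hole=(633,134,30),sl1=(408,155,30),sl2=(580,297,30)).items():
    print(n,q(*a).round(1))
p=q(495,362,60); print(np.arctan2(-p[0],p[1])%6.28, np.degrees(np.arctan2(*(q(580,297,30)-q(408,155,30))[::-1])))
h=q(633,134,30);print(np.arctan2(h[0],-h[1])%6.28)
"
```

```text
stud [-17.5 -19.8]
hole [17.8 20.8]
sl1 [-31.8  16.1]
sl2 [ 10.2 -17.7]
2.4178546604301343 -38.83817693998168
2.433105911819121
```

servo_tool(
  commands=[
    [[255,-0.1,0.2,0.7,0,0,0],[255,-0.1,0.2,1.3,0,0,0],[255,-0.1,0.2,1.8,0,0,0],[255,-0.1,0.2,2.2,0,0,0],[255,-0.1,0.2,2.6,0,0,0],[255,-0.1,0.2,2.9,0,0,0]],
  ],
)

```text
time: 8.55
tool_pos: [527.7, -61.3, 11.0]
tcp_rot: [-125.3, 89.8, 154.8]
ft_force: [-4.5, 4.3, -0.0]
finger_gap: 0.0
```

```bash
cat > a.py <<'E'
from h import *
import sys
n=sys.argv[1]
dk(-20,-26,12)
im,d,c=snap('wrist',n);cv2.imwrite(f'pics/{n}z.png',cv2.resize(im[100:330,130:430],None,fx=2.5,fy=2.5,interpolation=2)[:,:,::-1])
E
python3 a.py w7
```

```text
now dock [-23.8 -25.3] Fdock [-5.1 -3.7]
t 8.55 pos [527.7 -61.3  11. ] jaw -79.89 F [-4.5  4.3 -0. ] gap 0.02948377654297716
shift cm [-0.1  -0.07  0.38] turn [-0.09 -0.13  0.18]
```

View pics/w7z.png

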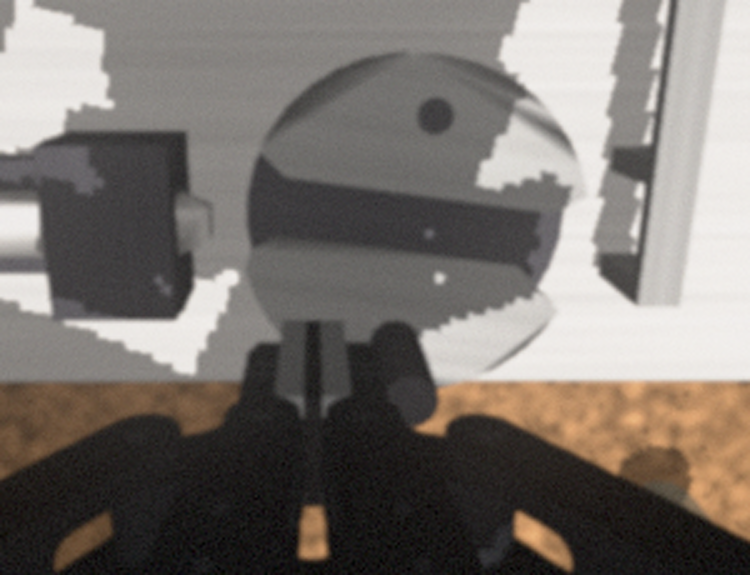

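```bash
python3 -c "
from h import *
im,d,c=load('w7')
q=lambda u,v,z:(RD.T@(ray(c,(u+.5)/2.5-.5+130,(v+.5)/2.5-.5+100,z)[:2]-O))
P={n:q(*a) for n,a in dict(stud=(412,402,60),hole=(435,116,30),u1=(285,178,30),u2=(540,212,30),l1=(290,241,30),l2=(530,266,30)).items()}
for n in P: print(n,P[n].round(1))
p=P['stud'];h=P['hole']
print('theta',np.arctan2(-p[0],p[1])%6.28,np.arctan2(h[0],-h[1])%6.28)
for a,b in(('u1','u2'),('l1','l2')): print(np.degrees(np.arctan2(*(P[b]-P[a])[::-1])))
"
```

```text
stud [ -3.6 -26.6]
hole [ 3.6 26.8]
u1 [-29.7  13. ]
u2 [28.7  5. ]
l1 [-28.7  -1.9]
l2 [27.5 -8. ]
theta 3.008457605976088 3.009349710590272
-7.7764055718588265
-6.248592217028893
```

The disc is now at about 3.01 rad, with the stud top at (412,402) and the hole at (435,116) in the zoom. Another 3.6 mm is needed.

servo_tool(
  commands=[
    [[255,0,0,0.2,0,0,0],[255,0,0,0.35,0,0,0],[255,0,0,0.4,0,0,0],[255,0,0,0.4,0,0,0]],
  ],
)

```text
time: 9.0
tool_pos: [530.1, -65.8, 11.9]
tcp_rot: [60.3, 90.0, -19.6]
ft_force: [-1.1, 2.0, -1.7]
finger_gap: -0.0
```

```bash
python3 a.py w8
```

```text
now dock [-19.1 -23.7] Fdock [-2.1 -0.8]
t 9.0 pos [530.1 -65.8  11.9] jaw -79.88 F [-1.1  2.  -1.7] gap -0.042766434477802165
shift cm [-0.01 -0.23 -0.09] turn [-0.08  0.01 -0.02]
```

View pics/w8z.png

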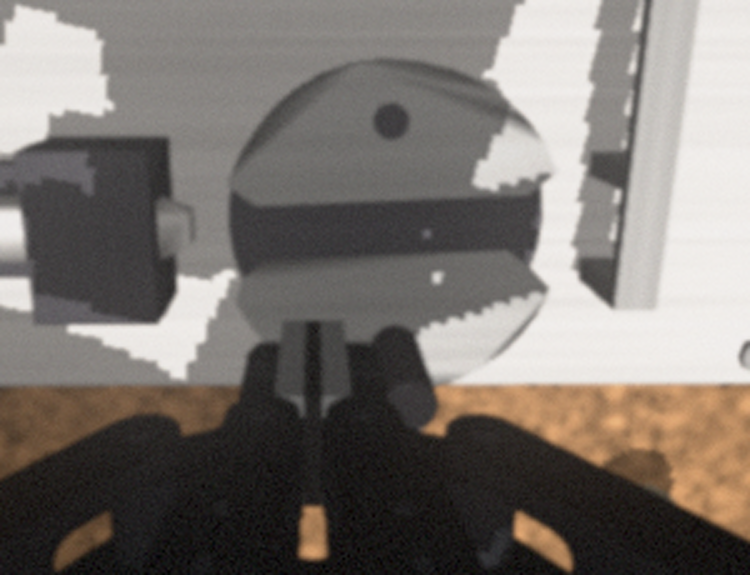

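```bash
python3 -c "
from h import *
im,d,c=load('w8')
q=lambda u,v,z:(RD.T@(ray(c,(u+.5)/2.5-.5+130,(v+.5)/2.5-.5+100,z)[:2]-O))
P={n:q(*a) for n,a in dict(stud=(412,402,60),hole=(391,121,30),u1=(262,206,30),u2=(525,196,30),l1=(255,264,30),l2=(510,251,30),e1=(20,384,8),e2=(700,385,8)).items()}
for n in P: print(n,P[n].round(1))
p=P['stud'];h=P['hole']
print('theta',np.arctan2(-p[0],p[1])%6.28,np.arctan2(h[0],-h[1])%6.28)
for a,b in(('u1','u2'),('l1','l2'),('e1','e2')): print(np.degrees(np.arctan2(*(P[b]-P[a])[::-1])))
"
```

```text
stud [  1.3 -25.8]
hole [-1.2 27.1]
u1 [-30.4   7.7]
u2 [30. 10.]
l1 [-32.3  -6.3]
l2 [27.6 -3.2]
e1 [-101.8  -49.1]
e2 [ 91.3 -49.7]
theta 3.187035330591859 3.1841650360257794
2.161730572440401
2.9872056971081555
-0.17961023258622047
```

The disc is at 3.185 rad, within 0.045 of line and inside the self-centring range. I'll now back off, rise and go behind the bar's end plate.

servo_tool(
  commands=[
    [[255,0,0,-1,0,0,0],[255,-3,0,-2,0,0,0],[255,-6.5,0.5,-4,0,0,0],[255,-7,1.5,-9,0,0,0],[255,-7,2.4,-14,0,0,0],[255,-7,2.4,-19,0,0,0],[255,-7,2.4,-23.2,0,0,0],[255,-7,2.4,-23.2,0,0,0]],
  ],
)

```text
time: 9.85
tool_pos: [511.8, 172.6, 82.7]
tcp_rot: [128.7, 89.9, 49.2]
ft_force: [0.5, -0.7, -0.8]
finger_gap: -0.2
```

```bash
python3 -c "
from h import *
dk(-250,0,12)
im,d,c=snap('wrist','w9');cv2.imwrite('pics/w9z.png',cv2.resize(im,None,fx=1.5,fy=1.5,interpolation=2)[:,:,::-1])"
```

```text
now dock [-256.9    0.5] Fdock [0.8 0.4]
t 9.85 pos [511.8 172.6  82.7] jaw -79.56 F [ 0.5 -0.7 -0.8] gap -0.19335127528887627
shift cm [ 7.07 -0.07  0.7 ] turn [ 0.24 -0.09 -0.12]
```

View pics/w9z.png

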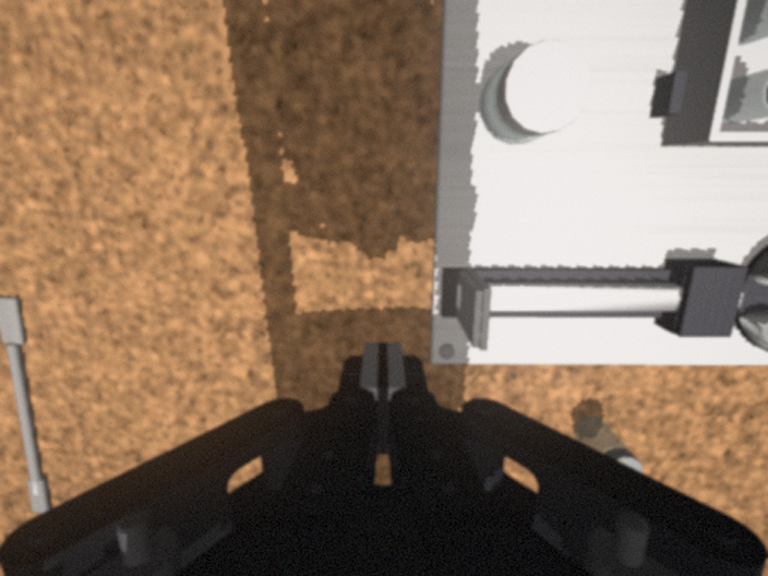

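The end plate is at about (475,318) in the zoom, on the push side of the fingers, which are 45 mm behind it. Lowering now.

servo_tool(
  commands=[
    [[255,3,0,0.3,0.2,0,0],[255,6,0,0.6,0.2,0,0],[255,7,0,0.6,0.2,0,0],[255,7,0,0.6,0.2,0,0]],
  ],
)

```text
time: 10.3
tool_pos: [512.3, 160.0, 10.3]
tcp_rot: [-83.7, 89.8, -163.9]
ft_force: [0.4, 0.0, 0.3]
finger_gap: -0.1
```

servo_tool(
  commands=[
    [[255,0,0,0.7,0,0,0],[255,0,0,1.4,0,0,0],[255,0,0,2.0,0,0,0],[255,0,0,2.5,0,0,0],[255,0,0,3.0,0,0,0]],
  ],
)

```text
time: 10.8
tool_pos: [519.9, 131.5, 12.9]
tcp_rot: [102.5, 89.9, 22.4]
ft_force: [0.6, 3.0, 1.8]
finger_gap: -0.1
```

```bash
python3 a.py w10
```

```text
now dock [-215.     1.2] Fdock [-2.9  1.1]
t 10.8 pos [519.9 131.5  12.9] jaw -80.08 F [0.6 3.  1.8] gap -0.13103289786989977
shift cm [ 0.08 -2.62 19.51] turn [-0.28 -0.03 -0.12]
```

View pics/w10z.png

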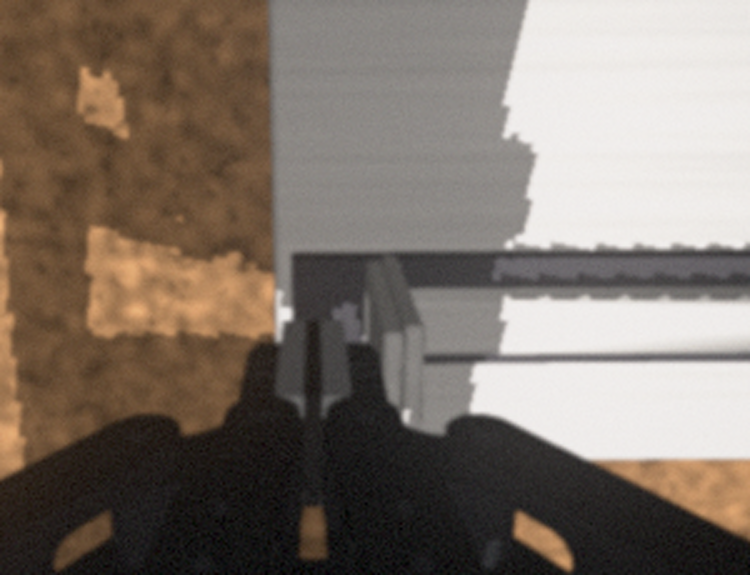

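The fingers are touching the plate with about 3 N and the bar is sliding. I'll push on in stages and check force each time.

servo_tool(
  commands=[
    [[255,0,0,0.4,0,0,0],[255,0,0,0.8,0,0,0],[255,0,0,1.2,0,0,0],[255,0,0,1.6,0,0,0]],
  ],
)

```text
time: 11.25
tool_pos: [521.7, 115.6, 11.9]
tcp_rot: [133.5, 90.0, 53.4]
ft_force: [1.2, 3.3, 2.7]
finger_gap: -0.2
```

servo_tool(
  commands=[
    [[255,0,0,0.4,0,0,0],[255,0,0,0.8,0,0,0],[255,0,0,1.2,0,0,0],[255,0,0,1.6,0,0,0]],
  ],
)

```text
time: 11.65
tool_pos: [524.4, 99.8, 11.9]
tcp_rot: [-153.9, 90.0, 126.0]
ft_force: [1.6, 3.3, 1.1]
finger_gap: -0.1
```

```bash
python3 a.py w11
```

```text
now dock [-183.   -0.] Fdock [-3.   2.2]
t 11.65 pos [524.4  99.8  11.9] jaw -80.07 F [1.6 3.3 1.1] gap -0.08192715596236895
shift cm [-1.000e-02 -2.520e+00  1.631e+01] turn [-0.27 -0.    0.  ]
```

View pics/w11.png

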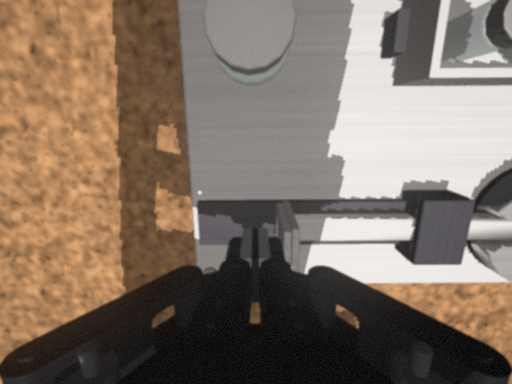

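The bar's tip has entered the slot at about (490,230) with only 3 N. Continuing.

servo_tool(
  commands=[
    [[255,0,0,0.5,0,0,0],[255,0,0,1.0,0,0,0],[255,0,0,1.5,0,0,0],[255,0,0,2.0,0,0,0],[255,0,0,2.5,0,0,0]],
  ],
)

```text
time: 12.2
tool_pos: [528.8, 75.0, 11.9]
tcp_rot: [119.6, 90.0, 39.5]
ft_force: [1.8, 3.3, -1.1]
finger_gap: -0.2
```

servo_tool(
  commands=[
    [[255,0,0,0.5,0,0,0],[255,0,0,1.0,0,0,0],[255,0,0,1.5,0,0,0],[255,0,0,2.0,0,0,0],[255,0,0,2.4,0,0,0]],
  ],
)

```text
time: 12.7
tool_pos: [532.8, 51.4, 11.8]
tcp_rot: [-100.6, 90.0, 179.4]
ft_force: [1.1, 2.9, 0.4]
finger_gap: 0.2
```

servo_tool(
  commands=[
    [[255,0,0,0.4,0,0,0],[255,0,0,0.8,0,0,0],[255,0,0,1.2,0,0,0],[255,0,0,1.6,0,0,0]],
  ],
)

```text
time: 13.1
tool_pos: [535.6, 35.8, 11.9]
tcp_rot: [-116.0, 90.0, 164.0]
ft_force: [2.0, 3.1, -1.4]
finger_gap: 0.2
```

```bash
python3 a.py w12
```

```text
now dock [-118.    -0.3] Fdock [-2.7  2.5]
t 13.1 pos [535.6  35.8  11.9] jaw -80.06 F [ 2.   3.1 -1.4] gap 0.166289137738881
shift cm [-0.02 -2.52  9.81] turn [-0.26 -0.    0.01]
```

View pics/w12.png

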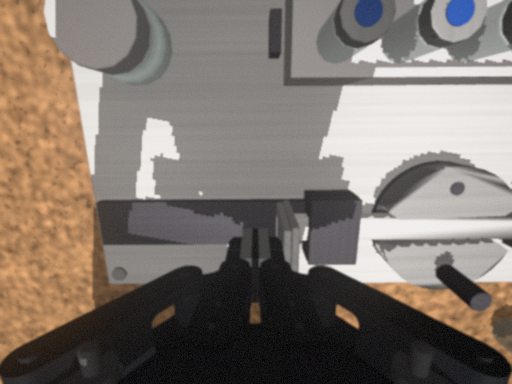

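The bar lies in the slot and the plate is about 8–10 mm short of the guide block. I'll creep it to the stop.

servo_tool(
  commands=[
    [[255,0,0,0.2,0,0,0],[255,0,0,0.4,0,0,0],[255,0,0,0.6,0,0,0],[255,0,0,0.75,0,0,0]],
  ],
)

```text
time: 13.55
tool_pos: [536.8, 28.6, 11.8]
tcp_rot: [-108.4, 90.0, 171.5]
ft_force: [0.5, 2.1, -0.6]
finger_gap: -0.1
```

servo_tool(
  commands=[
    [[255,0,0,0.1,0,0,0],[255,0,0,0.2,0,0,0]],
  ],
)

```text
time: 13.75
tool_pos: [537.2, 26.6, 11.9]
tcp_rot: [-103.0, 90.0, 177.0]
ft_force: [0.1, 2.4, -0.1]
finger_gap: -0.0
```

servo_tool(
  commands=[
    [[255,0,0,0.1,0,0,0],[255,0,0,0.2,0,0,0]],
  ],
)

```text
time: 13.95
tool_pos: [537.4, 25.1, 11.9]
tcp_rot: [-171.4, 90.0, 108.5]
ft_force: [0.6, 8.8, 2.2]
finger_gap: 0.0
```

servo_tool(
  commands=[
    [[255,0,0,0.1,0,0,0],[255,0,0,0.1,0,0,0]],
  ],
)

```text
time: 14.15
tool_pos: [537.4, 25.1, 11.9]
tcp_rot: [-175.0, 89.9, 105.0]
ft_force: [-0.3, 10.1, 1.3]
finger_gap: 0.0
```

servo_tool(
  commands=[
    [[255,0,0,0.05,0,0,0],[255,0,0,0.1,0,0,0],[255,0,0,0.1,0,0,0]],
  ],
)

```text
time: 14.45
tool_pos: [537.4, 25.1, 11.8]
tcp_rot: [-174.7, 89.8, 105.3]
ft_force: [-0.1, 14.0, 2.8]
finger_gap: 0.1
```

```bash
python3 a.py w13
```

```text
now dock [-107.2   -0.4] Fdock [-13.8   2.4]
t 14.45 pos [537.4  25.1  11.8] jaw -80.04 F [-0.1 14.   2.8] gap 0.10289478897487024
shift cm [-0.05 -2.52  8.73] turn [-0.24 -0.2   0.02]
```

View pics/w13z.png

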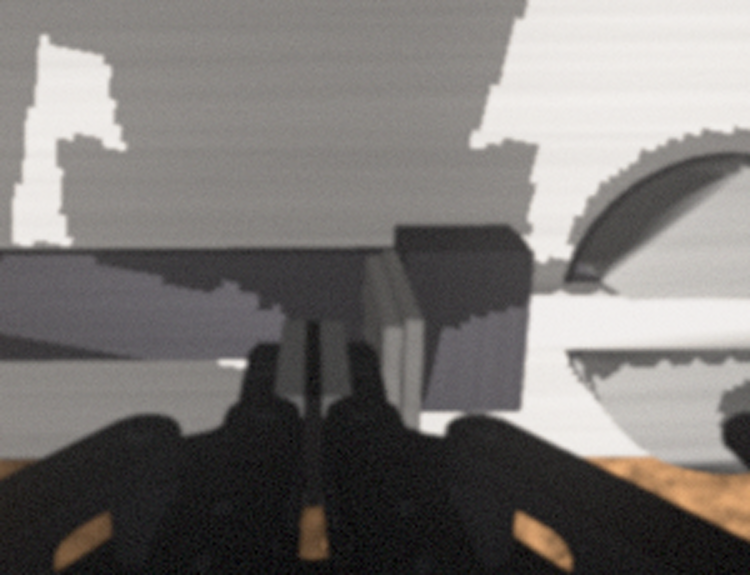

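The plate is against the guide block at about (420,340) in the zoom, at the predicted position. Force rose to 14 N without any motion, so the bar is home. Retreating and checking.

servo_tool(
  commands=[
    [[255,0,0,-0.5,0,0,0],[255,0,0,-2,0,0,0],[255,-3,0,-3,0,0,0],[255,-8,0,-2,0,0,0],[255,-13,-2,1,0,0,0],[255,-17,-4,4,0,0,0],[255,-18,-5,6,0,0,0],[255,-18,-5,6,0,0,0]],
  ],
)

```text
time: 15.3
tool_pos: [500.4, -48.1, 196.7]
tcp_rot: [54.1, 89.6, -26.1]
ft_force: [0.2, -0.4, 0.2]
finger_gap: -0.3
```

```bash
python3 -c "
from h import *
dk(0,0,100)
im,d,c=snap('wrist','w14');cv2.imwrite('pics/w14z.png',cv2.resize(im,None,fx=1.5,fy=1.5,interpolation=2)[:,:,::-1])
im,d,c=snap('scene','s14');cv2.imwrite('pics/s14z.png',cv2.resize(im[120:280,100:330],None,fx=3.4,fy=3.4,interpolation=2)[:,:,::-1])"
```

```text
now dock [-41.6 -49.8] Fdock [0.4 0.1]
t 15.3 pos [500.4 -48.1 196.7] jaw -80.24 F [ 0.2 -0.4  0.2] gap -0.30296750731594385
shift cm [9.72 4.95 4.08] turn [-0.44  0.26 -0.36]
```

View pics/w14z.png

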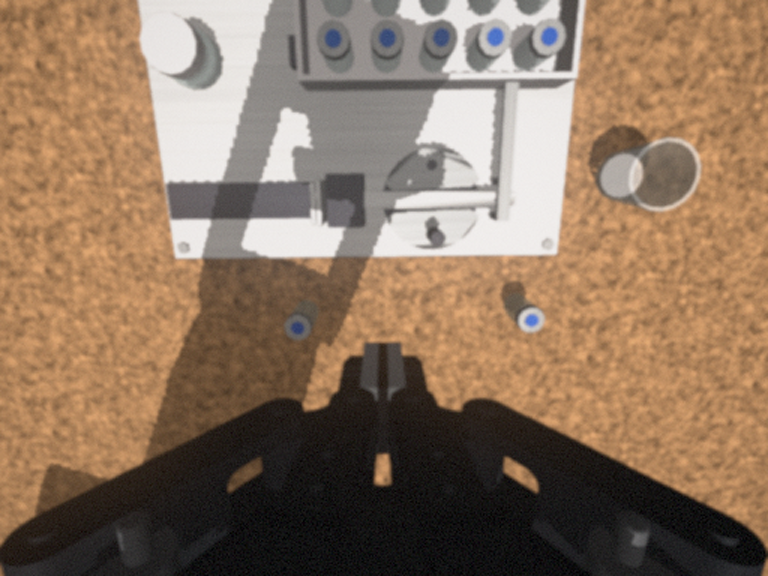

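View pics/s14z.png

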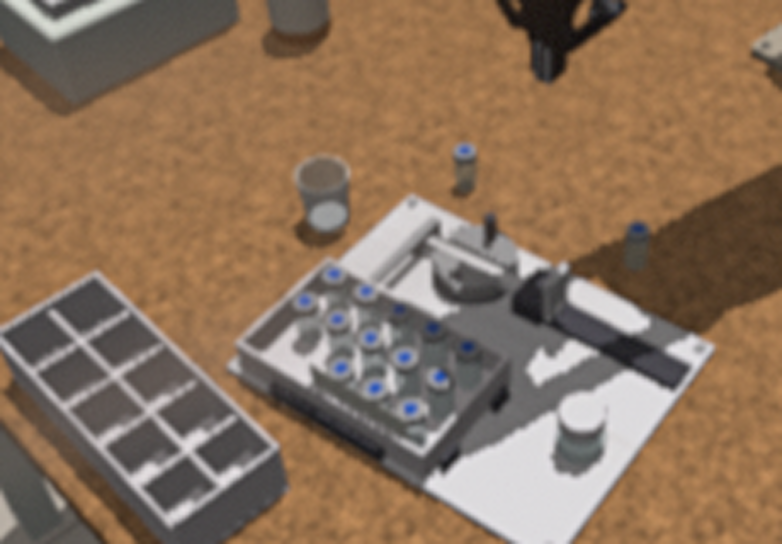

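In the wrist view the bar runs through the slot and the staple, with its tip showing just past the staple at about (511,201). The plate sits against the guide. The vials, jar, beaker and tray look unmoved. I'll do a quick numeric check and then hand in.

```bash
python3 -c "
from h import *
im,d,c=load('w14')
q=lambda u,v,z:(RD.T@(ray(c,(u+.5)/1.5-.5,(v+.5)/1.5-.5,z)[:2]-O)).round(1)
print('tip',q(514,201,20),'vials',q(298,327,46),q(531,320,46),'jar',q(168,42,56),'staple end',q(496,220,33),q(508,220,33),'tray corner',q(578,78,44),'plate back',q(311,222,62))
print(r.hand_in())"
```

```text
tip [69.3 -2.2] vials [-111.2 -102.1] [ 82.7 -97.7] jar [-184.   106.4] staple end [ 51.7 -16.4] [ 61.5 -16.5] tray corner [101.   85.2] plate back [-93.1 -13.9]
the job is handed in; nothing more can be done
None
```

The tray is locked: the disc is in line and the bar is fully home through the disc and the tray's staple. I handed the job in at about 15 s with the arm clear of everything. `hand_in` reports no verdict.

- **Disc:** I pushed the stud round from about 1.74 rad to 3.185 rad, which is 0.045 past pi. That is inside the range where the bar centres itself.
- **Bar:** I pushed it by its end plate at about 3 N until it stopped moving, then pressed up to 14 N with no further motion.
- **Last picture:** The bar tip measured at dock x 69.3 mm (70 expected). The plate's back face measured at −93.1 mm (−93 expected).
- **Other things on the bench:** The two loose vials measured within about 1–2 mm of where they started, and the staple and the tray's front corner are where the description puts them. The jar read 6 mm off my first, coarse reading from the overhead camera. I think that is measurement error, since the arm never came near it. The beaker looked unmoved but I did not measure it again.

**Tool offset:** The real fingertips end about 33 mm short of the reported TCP. Because of this my first push passed above the stud without touching anything. I measured the offset in two views and corrected for it. The highest contact force I read was about 14 N.

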